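# Check that a clamp's hand lever stops short of its bar

## Robot

A 7-joint arm with a two-finger parallel gripper is mounted at the origin on the work surface. World frame = base frame: x ahead of the robot, y to its left, z up, the work surface at z = 0. Lengths are in m, angles in degrees, forces in N, time in s.
With the tool pointing down it reaches from about 0.4 to 0.925 m from the base axis. Payload 5.6 kg.
Tool frame: the origin (TCP) lies midway between the tips of the shut fingers; the grasp point (between the pads) lies robot.grasp_offset behind it (robot.grasp_offset is the distance from the TCP to the grasp point, in m); y points along the fingers, x is the direction in which the jaws open and shut, and the axes are right-handed (so a half turn about y gives the same grasp; the last joint's range is limited). The gripper opens to 85 mm and grips with 20 to 120 N. Pads are 22 mm wide; open, the fingers measure 114 mm over their backs; the gripper's body (76 mm by 85 mm) begins 54 mm behind the grasp point. The pads swing forward as they close: fully open they stand 13 mm farther back than shut.
Start: joints at [-73.625, 26.786, -0.665, 91.828, 0.344, 61.387, -3.226], TCP at [0.21, 0.615, 0.195] pointing down, gripper open.
Joint ranges: [-144.91, 144.91], [-17.63, 115.5], [-89.93, 88.59], [15.96, 139.68], [-74.01, 254.01], [8.47, 105.57], [-167.45, 167.45]. Speed limits (degrees/s): [147.25, 147.25, 180, 180, 180, 180, 180].

## Interface

Orientations are given as a 3x3 rotation matrix whose columns are the frame's x, y, z axes.
In Python, from plant import observe, vision, robot gives the robot as it stands.
- The arm moves only by the shell command python3 -m inch 'ROWS' [OPENING] [FORCE]. ROWS is JSON, a list of rows, each a list of 2 entries, a list of its own where there are three numbers: the shift along the tool's x, y, z in cm, then the turn, a rotation vector about the tool's x, y, z in rad. A call has exactly 5 rows; each row is the pose to reach, as a shift and turn from the pose commanded when the call began, along the tool's axes at that moment; what a row does not reach only later rows make up. A row lasts 1/12 s, in which the tool goes at most 41.7 mm and 7.16 degrees, less where a joint would pass 70% of its speed; a pose out of reach is approached as far as the arm can. A call with a gripper value outside its range is refused whole. OPENING is the finger opening in cm, from 0 to 8.54, set as the call begins (- or left out, the last holds). The fingers move at their own pace and stop on an object; FORCE is the grip in N (left out, the last holds). Time passes only in rows, so rows that repeat a pose let the fingers close, or fill a call up. It gives the time, the measured TCP pose, the force and the opening at its end, in the units of the state.
- observe(): the state, without advancing time (a new reading comes with each control period).
- vision.grab_frame(name): name is "side" or "top" or "wrist"; returns (picture, depth): 384x512x3 uint8, red, green, blue; 384x512 float32, m along the optical axis (not along the pixel's ray), 0 where there is no reading.
- vision.camera_info(name): a dict with "fx", "fy", "cx", "cy" (pixels), "k1" (the pictures are not rectified: a ray, as slopes to the right and down, at radius r is drawn at 1 + k1 r^2 times it, then the intrinsics apply), "camera_from_world" (4x4, takes a point from world to camera coordinates); the wrist camera has in their place "mount" (4x4, takes a point from camera to tool coordinates, whose origin is the TCP and whose axes are the tool frame's). Camera axes: x right, y down, z forward; pixel columns grow to the right and rows downward; lengths in m; the calibration is good to about 2 mm. A picture is of the moment at which its call begins: read the wrist's pose just before it. camera_info takes no time and is no camera call.
- robot.sign_off(): hands the job in, once; it reports no verdict.
The state is a dict: "time_s": time; "joints": joint angles; "qvel": joint speeds; "tau": joint torques, N m; "eef_pos": TCP position; "tool_rot": TCP orientation; "force": force on the tool from outside, world axes, zero at the start; "torque": the same for the moment, N m; "gripper_width": opening from 0.0 (shut) to 1.0 (fully open).
Only numpy, scipy, OpenCV 4.12 (cv2) and the standard library are available. Lean on these libraries where they do the work, as an engineer would, in place of code of your own. Each camera call takes 0.05 s, during which the arm holds its last target. There are 200 camera calls.

## Task

On the bench clamp with the longer hand lever, push the white transport block out of the gap between lever and bar with your fingertips, sliding it along the bench until it stands wholly past the lever's free end, still upright and never lifted. Then press that lever in towards the bar with the backs of the fingers, without pinching or forcing it, until it comes up against its stop short of the bar, and finish while holding it there so that the remaining gap can be checked. Leave the clamp with the shorter lever, its block and everything else on the bench alone.

Things in the scene. Friction and masses are not known exactly. Their poses are not given: they have to be found in the camera images.
- clamp_long: Bolted-down bench clamp with the LONGER lever. Origin on the bench under the bar; y along the bar to the clamp head, x away from the lever, z up. Steel lever on the robot's side (-x) of a round aluminium bar (26 mm diameter, axis 34 mm up, to y -100), pivot at x -55, y +80 mm. Base strip x -21 to +29, 10 mm high; head 65 mm high, y +98 to +138, x -70 to +26, jaws to y +185. The -y end is open, with free bench beyond.
- lever_long (a joint): Angle of the long lever: 0 at rest, splayed 0.42 rad outwards (-x); grows when pressed to the bar; stop at 0.42, parallel to the bar with 35 mm between them. A spring returns it: 120 mm from the pivot it takes about 4 N at rest, 9 N at the stop. Lever 160 mm from pivot to free end, 14 mm thick, 20 mm high (z 24 to 44 mm).
- tip_long (a point): Free end of the long lever, in the middle of its thickness and height (34 mm above the bench); moves with the lever.
- pivot_long (a point): Pivot axis of the long lever, 34 mm above the bench; hub 26 mm diameter.
- block_long: Loose white plastic block, 46 (x) by 48 (y) by 48 mm high, slippery, 0.16 kg, on the bench between long lever and bar, keeping the lever out. Starts near x -51, y -13 mm of the clamp's frame, leaving a slot about 50 by 50 mm between it and the pivot hub. Origin: centre of its underside. Wholly past the lever's end when below y -104 mm there.
- clamp_short: The other clamp, same kind and same frame, with a SHORTER lever (105 mm from pivot to free end) and bar (to y -45 mm); to be left alone.
- lever_short (a joint): Angle of the short lever, 0 at rest; to be left at rest.
- block_short: The same kind of white block (46 x 48 x 48 mm) in the short-lever clamp; to be left where it is. Origin: centre of its underside.
- tape_roll: Bystander: grey roll, 80 mm diameter, 22 mm high, lying behind the long-lever clamp's bar. Origin: centre of its underside.
- wash_bottle: Bystander: clear bottle, 48 mm diameter, 110 mm high, nearer the robot. Origin: centre of its underside.
- screwdriver: Bystander: screwdriver, 160 mm, lying behind the short-lever clamp's bar. Origin: under its middle.
- mouse: Bystander: grey round computer mouse, 62 mm diameter, 33 mm high. Origin: centre of its underside.
- dish: Bystander: clear shallow dish, 90 mm diameter, 16 mm high, between the clamps, behind. Origin: centre of its underside.
- tweezers: Bystander: steel tweezers, 120 mm, 4 mm thick, lying. Origin: 2 mm below their middle.
Not all that is in view belongs to the job. Leave any turquoise or yellow look-alike of the block_long alone.

How it is judged:
By the outcome, as a careful person would: the job done as asked, in the order asked, and still so for the second after the job is handed in, while the arm keeps its last pose, push and grip.
It also fails if it takes over 53 s, if anything falls off the work surface, if the arm or the gripper's body presses on something with over 40 N, if the wrist force passes 120 N, or if a joint passes its speed limit or range.

## Working session

There is one attempt and no reset: what is moved stays moved. The work goes in short steps, Python scripts to look and compute and a shell command to move; the robot and the scene stay as the last step left them, time stands still between calls to the robot, and variables do not carry over. Pictures are saved under pics/ and viewed, about 8 in all and at most 12, crops included, and the job is handed in when it is done.

```bash
mkdir -p pics; ls; cat > h.py <<'E'
import numpy as np, cv2
from plant import observe, vision, robot
def grab(n,save=None):
    s=observe(); p,d=vision.grab_frame(n); c=vision.camera_info(n)
    if 'camera_from_world' in c: T=np.linalg.inv(np.array(c['camera_from_world']))
    else:
        W=np.eye(4);W[:3,:3]=np.array(s['tool_rot']);W[:3,3]=s['eef_pos'];T=W@np.array(c['mount'])
    if save: cv2.imwrite(save,p[:,:,::-1])
    return p,d,c,T
def cloud(d,c,T):
    K=np.array([[c['fx'],0,c['cx']],[0,c['fy'],c['cy']],[0,0,1.]])
    v,u=np.mgrid[0:d.shape[0],0:d.shape[1]]
    pts=np.stack([u,v],-1).reshape(-1,1,2).astype(float)
    r=cv2.undistortPoints(pts,K,np.array([c['k1'],0,0,0,0.])).reshape(d.shape+(2,))
    X=np.dstack([r*d[...,None],d]); return X@T[:3,:3].T+T[:3,3]
E
python3 - <<'E'
from h import *
s=observe(); print(s['eef_pos'],np.round(s['tool_rot'],3),s['gripper_width'],s['time_s'],robot.grasp_offset)
ims=[]
for n in ['top','side']:
    p,d,c,T=grab(n); np.savez(f'{n}.npz',p=p,X=cloud(d,c,T),d=d); print(n,T.round(2).tolist())
    cv2.imwrite(f'pics/{n}0.png',cv2.resize(p[:,:,::-1],(800,600)))
E
```

```text
pics
[0.20975433 0.61455234 0.19389937] [[ 0.323 -0.    -0.946]
 [ 0.946 -0.002  0.323]
 [-0.002 -1.    -0.   ]] 1.003002642443192 0.0 0.0187
top [[0.01, -0.99, 0.14, 0.36], [-1.0, -0.02, -0.01, 0.02], [0.01, -0.14, -0.99, 1.33], [0.0, 0.0, 0.0, 1.0]]
side [[-0.97, -0.17, 0.15, 0.45], [-0.23, 0.7, -0.68, 0.56], [0.01, -0.69, -0.72, 0.65], [0.0, 0.0, 0.0, 1.0]]
```

View pics/top0.png

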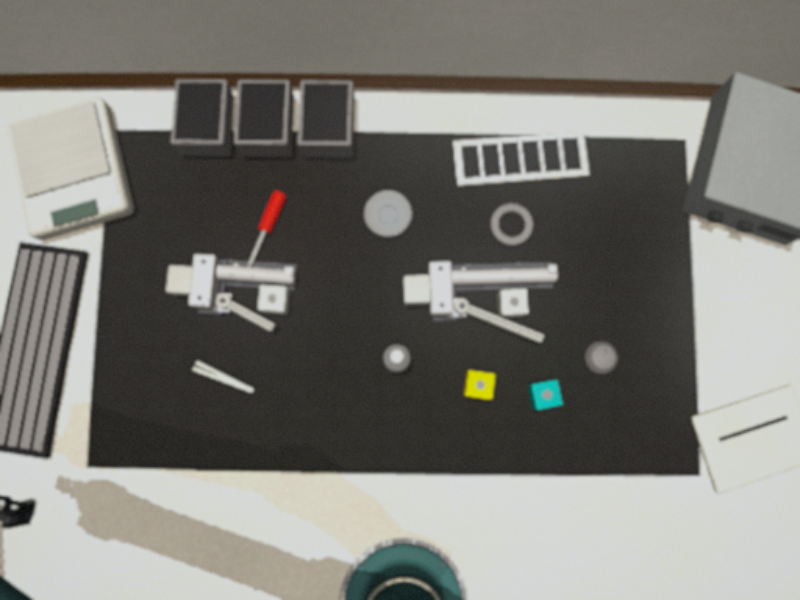

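View pics/side0.png

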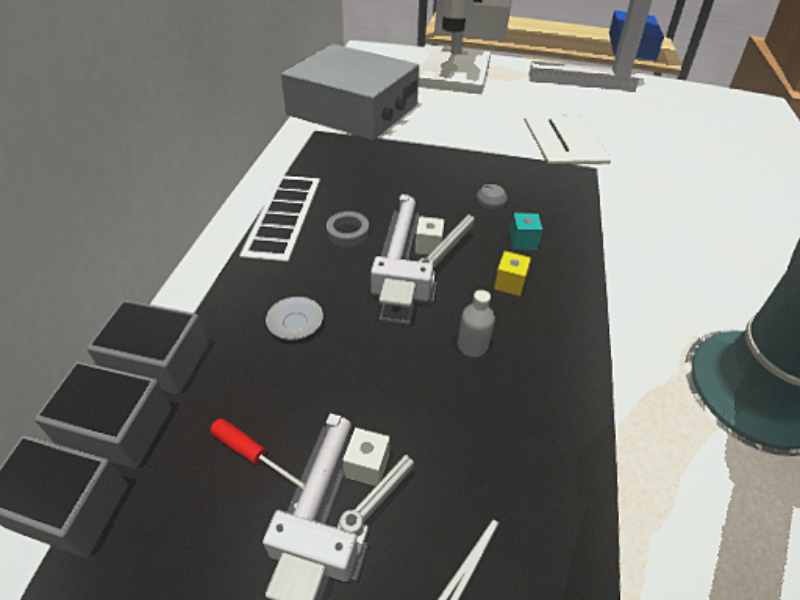

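Top view (800x600): long clamp on the right; hub (460,306), tip (543,338), white block (514,302), bar end (557,272). Mouse (600,357), turquoise block (547,394) and yellow (480,385) lie nearer the robot. The side view agrees.

```bash
python3 - <<'E'
from h import *
z=np.load('top.npz');X=z['X'];p=z['p']
k=1.5625
for n,u,v in [('hub',460,306),('tip',543,338),('block',514,302),('barend',555,271),('bar0',460,274),('mouse',600,357),('bottle',396,357),('tape',512,240),('turq',547,394),('yel',480,385)]:
    print(n,X[int(v/k),int(u/k)].round(3))
# region height map around clamp
V=X.reshape(-1,3);C=p.reshape(-1,3).astype(int)
box=(V[:,0]>.35)&(V[:,0]<.66)&(V[:,1]>-.33)&(V[:,1]<.02)&(V[:,2]>0.015)
V=V[box]
# bar: top near z .047
b=V[(V[:,0]>.53)&(V[:,2]>.040)&(V[:,2]<.056)&(V[:,1]<-.1)]
# line fit on bar ridge
vx=cv2.fitLine(b[:,:2].astype(np.float32),cv2.DIST_HUBER,0,.01,.01).ravel();print('bar',vx,len(b),b[:,1].min())
im=np.zeros((350,310,1),np.uint8)
hm=np.zeros((124,140),np.float32)
for a in V: hm[int((.66-a[0])/.0025),int((.02-a[1])/.0025)]=a[2]
hm=cv2.resize(np.clip(hm*255/.08,0,255).astype(np.uint8),None,fx=5,fy=5,interpolation=0)
cv2.imwrite('pics/hm.png',cv2.applyColorMap(hm,cv2.COLORMAP_JET))
E
```

```text
hub [ 0.539 -0.095  0.052]
tip [ 0.486 -0.256  0.005]
block [ 0.547 -0.193  0.047]
barend [ 0.607 -0.272  0.049]
bar0 [ 0.598 -0.095  0.049]
mouse [ 0.45  -0.358  0.031]
bottle [0.44  0.02  0.108]
tape [ 0.67  -0.195  0.025]
turq [ 0.38  -0.254  0.051]
yel [ 0.395 -0.132  0.05 ]
bar [ 0.11237778 -0.9936656   0.5890004  -0.17999062] 758 -0.2760533974638358
```

View pics/hm.png

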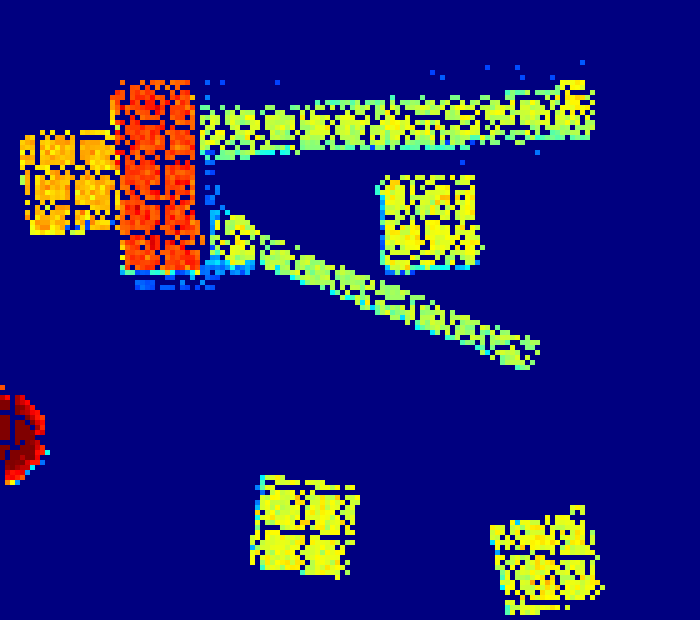

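```bash
cat > to.py <<'E'
# usage: to.py cx cy z(mm, clamp frame) [angle rel to clamp deg] -> shift in tool cm, turn rad
import sys
from h import *
O=np.array([.599,-.174]);th=0.05
Rc=np.array([[np.cos(th),-np.sin(th)],[np.sin(th),np.cos(th)]])
s=observe();p=np.array(s['eef_pos']);R=np.array(s['tool_rot'])
c=Rc.T@(p[:2]-O)*1000;print('t',s['time_s'],'clamp xy',c.round(1),'z',(p[2]*1000).round(1),'F clamp',(Rc.T@np.array(s['force'])[:2]).round(1),'Fz',round(s['force'][2],1),'w',s['gripper_width'])
if len(sys.argv)>3:
    a=list(map(float,sys.argv[1:]));t=np.r_[O+Rc@np.array(a[:2])/1000,a[2]/1000]
    ang=th+np.radians(a[3] if len(a)>3 else 0)
    Rt=np.array([[np.cos(ang),0,-np.sin(ang)],[np.sin(ang),0,np.cos(ang)],[0,-1,0.]])
    print('shift',(R.T@(t-p)*100).round(2),'turn',cv2.Rodrigues(R.T@Rt)[0].ravel().round(3))
E
python3 -m inch '[[[-2.4,0,-2.27],[0,0.048,0]],[[-4.8,0,-4.5],[0,0.095,0]],[[-7.2,0,-6.8],[0,0.143,0]],[[-9.7,0,-9.1],[0,0.19,0]],[[-12.1,0,-11.3],[0,0.238,0]]]' 0 30
python3 -m inch '[[[-1.8,0,-2.8],[0,0.048,0]],[[-3.6,0,-5.5],[0,0.095,0]],[[-5.4,0,-8.3],[0,0.143,0]],[[-7.3,0,-11.1],[0,0.19,0]],[[-9.1,0,-13.9],[0,0.238,0]]]'
python3 -m inch '[[[-1.1,0,-3.1],[0,0.048,0]],[[-2.2,0,-6.2],[0,0.095,0]],[[-3.3,0,-9.4],[0,0.143,0]],[[-4.4,0,-12.5],[0,0.19,0]],[[-5.6,0,-15.6],[0,0.238,0]]]'
python3 -m inch '[[[-0.3,0,-3.3],[0,0.048,0]],[[-0.7,0,-6.6],[0,0.095,0]],[[-1.0,0,-9.9],[0,0.143,0]],[[-1.4,0,-13.2],[0,0.19,0]],[[-1.7,0,-16.5],[0,0.238,0]]]'
python3 to.py -46 36 150
```

```text
time_s: 0.52
eef_pos: [0.2782, 0.4622, 0.1944]
tool_rot: [[0.539, -0.0, -0.842], [0.842, -0.001, 0.539], [-0.001, -1.0, -0.0]]
force: [0.8, 0.2, 0.9]
gripper_width: 0.302
time_s: 0.93
eef_pos: [0.3463, 0.3109, 0.1947]
tool_rot: [[0.722, -0.0, -0.692], [0.692, -0.0, 0.722], [-0.0, -1.0, 0.0]]
force: [0.7, -0.3, -0.5]
gripper_width: -0.001
time_s: 1.35
eef_pos: [0.4142, 0.1599, 0.1948]
tool_rot: [[0.865, -0.0, -0.502], [0.502, 0.0, 0.865], [0.0, -1.0, 0.0]]
force: [-0.3, 0.3, -0.4]
gripper_width: -0.001
time_s: 1.77
eef_pos: [0.4824, 0.0088, 0.1948]
tool_rot: [[0.959, -0.0, -0.284], [0.284, 0.0, 0.959], [-0.0, -1.0, 0.0]]
force: [0.5, 0.8, -0.3]
gripper_width: 0.003
t 1.7667 clamp xy [-107.3  188.4] z 194.8 F clamp [0.5 0.7] Fz -0.3 w 0.003358815238825044
shift [  2.37   4.48 -16.26] turn [-0.     0.238 -0.   ]
```

```bash

python3 -m inch '[[[0.5,0.9,-3.3],[0,0.048,0]],[[0.9,1.8,-6.5],[0,0.095,0]],[[1.4,2.7,-9.8],[0,0.143,0]],[[1.9,3.6,-13.0],[0,0.19,0]],[[2.4,4.5,-16.3],[0,0.238,0]]]'
python3 -m inch '[[[0,0,0],[0,0,0]],[[0,0,0],[0,0,0]],[[0,0,0],[0,0,0]],[[0,0,0],[0,0,0]],[[0,0,0],[0,0,0]]]' >/dev/null
python3 to.py -46 32 100
python3 - <<'E'
from h import *
p,d,c,T=grab('wrist','pics/w1.png'); X=cloud(d,c,T); np.savez('w1.npz',p=p,X=X)
ok=(d>0)
V=X[ok];V=V[(V[:,2]>.015)&(V[:,2]<.075)&(V[:,0]>.42)&(V[:,0]<.65)&(V[:,1]>-.31)&(V[:,1]<.0)]
hm=np.zeros((115,155),np.float32)
for a in V: hm[int((.65-a[0])/.002),int((0-a[1])/.002)]=a[2]
hm=cv2.resize(np.clip(hm*255/.08,0,255).astype(np.uint8),None,fx=4,fy=4,interpolation=0)
cm=cv2.applyColorMap(hm,cv2.COLORMAP_JET)
out=np.zeros((600,800,3),np.uint8)
# predicted overlay in the map
O=np.array([.599,-.174]);th=.05;Rc=np.array([[np.cos(th),-np.sin(th)],[np.sin(th),np.cos(th)]])
def px(c):
    w=O+Rc@np.array(c)/1000; return (int((-w[1])/.0005),int((.65-w[0])/.0005))
for c2 in [(-55,80),(-55-65.2,80-146.1),(-13,-100),(-13,90),(-51,-13)]: cv2.circle(cm,px(c2),4,(255,255,255),1)
cv2.line(cm,px((-13,-100)),px((-13,90)),(255,255,255),1)
out[:460,:620]=cm; cv2.imwrite('pics/hm2.png',np.vstack([cm,]))
E
```

```text
time_s: 2.18
eef_pos: [0.5522, -0.1401, 0.1491]
tool_rot: [[0.999, -0.001, -0.05], [0.05, 0.0, 0.999], [-0.001, -1.0, 0.0]]
force: [1.4, 1.1, 1.3]
gripper_width: -0.001
t 2.6 clamp xy [-45.1  39. ] z 150.2 F clamp [ 0.4 -0.2] Fz 0.6 w 0.00011730129926525721
shift [-0.1   5.02 -0.71] turn [-0.001  0.004  0.001]
```

View pics/hm2.png

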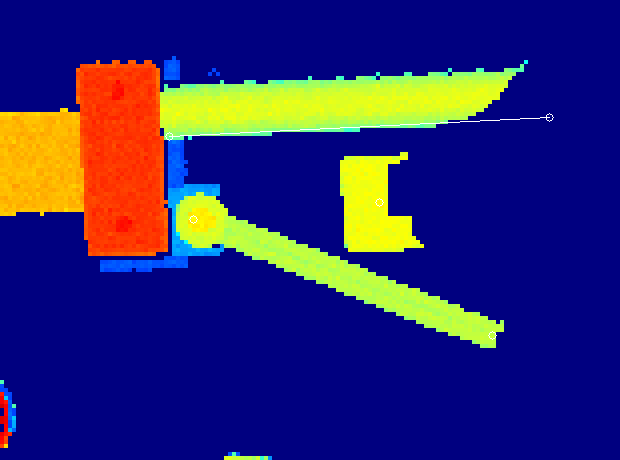

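View pics/w1.png

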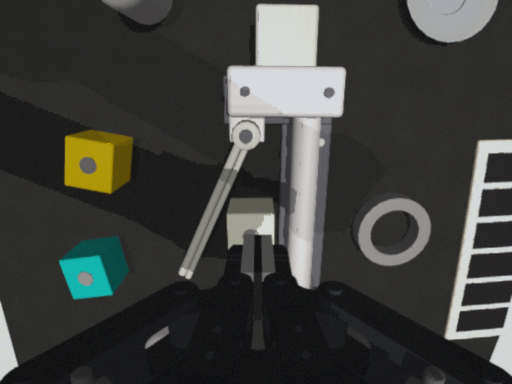

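```bash
sed -i 's/O=np.array(.*;th=0.05/O=np.array([.5985,-.1775]);th=0.048/' to.py
python3 to.py -44 32 20
```

```text
t 2.65 clamp xy [-44.4  42.2] z 150.3 F clamp [-0.6 -0.3] Fz 0.1 w -0.0013610730142672607
shift [ 0.03 13.03 -1.04] turn [-0.001  0.006  0.001]
```

```bash

python3 -m inch '[[[0,2,-0.5],[0,0,0]],[[0,4,-1],[0,0,0]],[[0,6,-1],[0,0,0]],[[0,7.5,-1],[0,0,0]],[[0,8.5,-1],[0,0,0]]]' >/dev/null
python3 to.py
python3 -m inch '[[[0,1,0],[0,0,0]],[[0,2,0],[0,0,0]],[[0,3,0],[0,0,0]],[[0,4,0],[0,0,0]],[[0,4.4,0],[0,0,0]]]' >/dev/null
python3 to.py -50 -96 20
```

```text
t 3.0667 clamp xy [-45.2  32. ] z 63.7 F clamp [-1.   1.4] Fz -0.1 w 0.0011614269259194474
t 3.4833 clamp xy [-45.1  31.1] z 19.6 F clamp [-0.   0.1] Fz -0.4 w 0.00236694300156172
shift [ -0.54  -0.05 -12.7 ] turn [-0.     0.004 -0.001]
```

```bash

python3 -m inch '[[[-0.2,0,-0.3],[0,0,0]],[[-0.4,0,-0.6],[0,0,0]],[[-0.5,0,-0.9],[0,0,0]],[[-0.5,0,-1.2],[0,0,0]],[[-0.5,0,-1.5],[0,0,0]]]' >/dev/null
python3 to.py
python3 -m inch '[[[0,0,-0.4],[0,0,0]],[[0,0,-0.8],[0,0,0]],[[0,0,-1.2],[0,0,0]],[[0,0,-1.6],[0,0,0]],[[0,0,-2.0],[0,0,0]]]' >/dev/null
python3 to.py
python3 - <<'E'
from h import *
a=grab('wrist')[0];b=grab('side')[0]
o=np.vstack([cv2.resize(b[80:230,180:400],(660,450)),])
cv2.imwrite('pics/s2.png',np.hstack([cv2.resize(b[110:210,220:350],(390,300)),cv2.resize(a,(400,300))])[:,:,::-1])
E
```

```text
t 3.9 clamp xy [-49.2  15. ] z 21.4 F clamp [ 0.5 -0. ] Fz 0.2 w -0.0028078971593971714
t 4.3167 clamp xy [-49.4  -4.7] z 20.9 F clamp [ 0.4 -0.2] Fz 0.4 w -0.002398877408838619
```

View pics/s2.png

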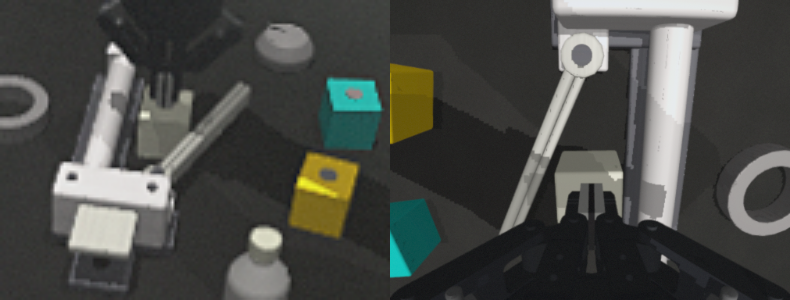

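The picture is ambiguous about which side of the block the fingers are on, so I'll check it with depth before pushing further.

```bash
python3 - <<'E'
from h import *
O=np.array([.5985,-.1775]);th=.048
Rc=np.array([[np.cos(th),-np.sin(th)],[np.sin(th),np.cos(th)]])
for n in ['wrist','side','top']:
    p,d,c,T=grab(n);print(n,'campos',T[:3,3].round(3),'fwd',T[:3,2].round(2),'right',T[:3,0].round(2))
    X=cloud(d,c,T);t=np.linalg.inv(T)@np.r_[observe()['eef_pos'],1];print(' tcp px',c['fx']*t[0]/t[2]+c['cx'],c['fy']*t[1]/t[2]+c['cy'])
    V=X[d>0];q=(V[:,:2]-O)@Rc*1000;z=V[:,2]*1000
    m=(q[:,0]>-82)&(q[:,0]<-24)&(q[:,1]>-120)&(q[:,1]<50)&(z>8)&(z<60)
    for lo in range(-120,50,10):
        k=m&(q[:,1]>=lo)&(q[:,1]<lo+10)
        if k.sum(): print('  y',lo,k.sum(),'x',q[k,0].min().round(),q[k,0].max().round(),'z pct',np.percentile(z[k],[5,50,95]).round())
E
```

```text
wrist campos [ 0.546 -0.109  0.201] fwd [ 0.01 -0.3  -0.95] right [ 1.    0.05 -0.  ]
 tcp px 257.0487284018162 219.03139875808426
  y -40 12 x -73.0 -72.0 z pct [47. 48. 49.]
  y -30 210 x -74.0 -27.0 z pct [47. 49. 50.]
  y -20 366 x -74.0 -28.0 z pct [48. 49. 50.]
  y -10 921 x -74.0 -28.0 z pct [48. 49. 50.]
  y 0 3105 x -82.0 -28.0 z pct [13. 43. 50.]
  y 10 195 x -82.0 -74.0 z pct [43. 45. 46.]
  y 20 379 x -82.0 -70.0 z pct [43. 45. 46.]
  y 30 556 x -82.0 -65.0 z pct [43. 45. 46.]
  y 40 629 x -80.0 -61.0 z pct [43. 45. 46.]
side campos [0.454 0.562 0.645] fwd [ 0.15 -0.68 -0.72] right [-0.97 -0.23  0.01]
 tcp px 273.6364324222351 154.56832318152306
  y -40 14 x -73.0 -29.0 z pct [34. 48. 50.]
  y -30 14 x -73.0 -29.0 z pct [40. 48. 50.]
  y -20 25 x -73.0 -28.0 z pct [46. 49. 51.]
  y -10 37 x -74.0 -30.0 z pct [48. 50. 51.]
  y 0 198 x -81.0 -28.0 z pct [11. 34. 50.]
  y 10 6 x -82.0 -32.0 z pct [43. 45. 47.]
  y 20 8 x -80.0 -72.0 z pct [44. 46. 46.]
  y 30 18 x -82.0 -65.0 z pct [36. 45. 47.]
  y 40 24 x -80.0 -63.0 z pct [31. 45. 47.]
top campos [0.364 0.021 1.334] fwd [ 0.14 -0.01 -0.99] right [ 0.01 -1.    0.01]
 tcp px 323.4629836981902 193.5014627852754
  y -120 1 x -59.0 -59.0 z pct [9. 9. 9.]
  y 20 1 x -25.0 -25.0 z pct [11. 11. 11.]
```

```bash
python3 - <<'E'
from h import *
s=observe();p0=np.array(s['eef_pos']);R=np.array(s['tool_rot']);print(p0,s['joints'],s['time_s'])
for n in ['wrist','side']:
    p,d,c,T=grab(n);X=cloud(d,c,T)
    Q=(X-p0)@R*1000   # tool frame mm
    g=p.max(2)<75
    m=(d>0)&(abs(Q[...,0])<22)&(abs(Q[...,2])<40)&(Q[...,1]<25)&(Q[...,1]>-70)
    for lo in range(-70,25,8):
        k=m&(Q[...,1]>=lo)&(Q[...,1]<lo+8)
        if k.sum(): print(n,'ytool',lo,k.sum(),'x',np.percentile(Q[k][:,0],[2,98]).round(),'z',np.percentile(Q[k][:,2],[2,50,98]).round(),'col',np.median(p[k],0))
    if n=='wrist': cv2.imwrite('pics/w3.png',cv2.resize(p[150:300,180:340,::-1],(640,600)))
E
```

```text
[ 0.54934014 -0.18393385  0.02082847] [ -5.77456132  35.6092833   27.54576817 109.8765279  -24.57888054
  40.37899346  39.40068229] 4.5667
wrist ytool -70 604 x [-13.  13.] z [ 6. 10. 11.] col [35. 36. 36.]
wrist ytool -62 563 x [-13.  13.] z [ 6.  7. 11.] col [33. 35. 36.]
wrist ytool -54 494 x [-13.  13.] z [ 6.  7. 11.] col [32.  31.5 32.5]
wrist ytool -46 160 x [-11.  11.] z [ 6. 10. 11.] col [86. 86. 84.]
wrist ytool -30 2643 x [-22.  21.] z [-19.   6.  36.] col [147. 146. 134.]
wrist ytool -22 430 x [-21.  20.] z [11. 11. 12.] col [104. 104.  94.]
wrist ytool -14 375 x [-21.  20.] z [11. 11. 12.] col [104. 104.  95.]
wrist ytool -6 330 x [-21.  20.] z [11. 11. 12.] col [104. 104.  95.]
wrist ytool 2 293 x [-21.  20.] z [11. 11. 12.] col [104. 104.  95.]
wrist ytool 10 320 x [-21.  21.] z [11. 11. 39.] col [101. 101.  92.]
wrist ytool 18 2863 x [-21.  21.] z [11. 25. 39.] col [47. 47. 45.]
side ytool -70 28 x [-13.  13.] z [ 3.  9. 13.] col [51. 50. 49.]
side ytool -62 25 x [-13.  12.] z [ 1.  9. 13.] col [51. 54. 52.]
side ytool -54 17 x [-13.  12.] z [ 6.  8. 12.] col [43. 43. 45.]
side ytool -46 12 x [-10.   6.] z [ 7.  9. 11.] col [76.5 77.  74. ]
side ytool -38 16 x [-19.  19.] z [-14.   3.   9.] col [121. 121. 110.]
side ytool -30 117 x [-21.  21.] z [-31.   1.  12.] col [120. 120. 109.]
side ytool -22 37 x [-21.  20.] z [ 8. 10. 13.] col [100. 100.  92.]
side ytool -14 32 x [-20.  20.] z [ 8. 10. 12.] col [101. 101.  92.]
side ytool -6 34 x [-17.  20.] z [ 8. 11. 13.] col [101.5 102.   93. ]
side ytool 2 26 x [-10.  20.] z [ 8. 10. 14.] col [108.  107.   99.5]
side ytool 10 27 x [-14.  19.] z [ 8. 11. 34.] col [ 99. 102.  92.]
side ytool 18 31 x [-10.  22.] z [ 8. 18. 34.] col [50. 49. 48.]
```

View pics/w3.png

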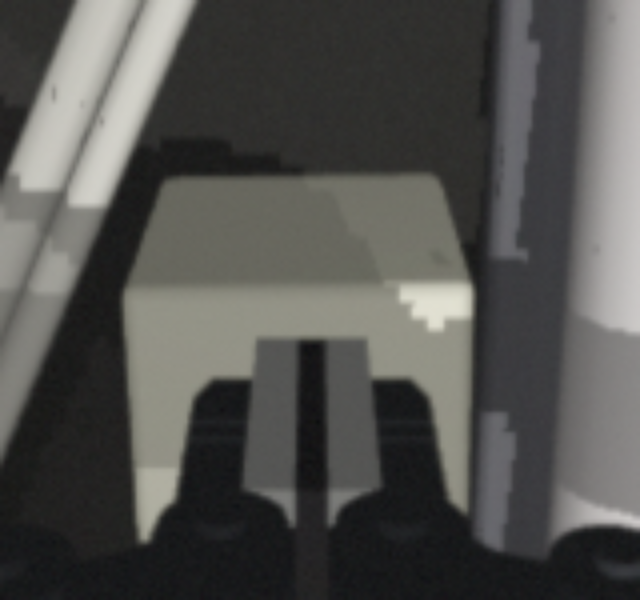

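```bash
python3 - <<'E'
from h import *
s=observe();p0=np.array(s['eef_pos']);R=np.array(s['tool_rot'])
p,d,c,T=grab('wrist');Q=(cloud(d,c,T)-p0)@R*1000
for r in range(222,290,4): print(r,[(Q[r,k].round().tolist(),int(p[r,k,0])) for k in (236,249,268)])
E
```

```text
222 [([-11.0, -29.0, 11.0], 127), ([-4.0, -27.0, 10.0], 131), ([6.0, -28.0, 11.0], 132)]
226 [([-11.0, -28.0, 8.0], 147), ([-4.0, -28.0, 9.0], 147), ([6.0, -27.0, 8.0], 148)]
230 [([-11.0, -28.0, 6.0], 148), ([-4.0, -29.0, 7.0], 148), ([6.0, -29.0, 7.0], 147)]
234 [([-11.0, -28.0, 4.0], 147), ([-4.0, -41.0, 10.0], 120), ([5.0, -42.0, 10.0], 119)]
238 [([-11.0, -30.0, 2.0], 148), ([-4.0, -46.0, 10.0], 86), ([5.0, -47.0, 11.0], 85)]
242 [([-11.0, -29.0, -0.0], 147), ([-4.0, -50.0, 11.0], 85), ([5.0, -50.0, 11.0], 85)]
246 [([-10.0, -46.0, 6.0], 17), ([-3.0, -53.0, 10.0], 85), ([5.0, -53.0, 10.0], 86)]
250 [([-10.0, -50.0, 6.0], 24), ([-3.0, -58.0, 10.0], 85), ([5.0, -57.0, 10.0], 86)]
254 [([-9.0, -54.0, 7.0], 26), ([-3.0, -61.0, 10.0], 85), ([5.0, -61.0, 10.0], 85)]
258 [([-9.0, -57.0, 6.0], 24), ([-3.0, -65.0, 10.0], 86), ([5.0, -65.0, 10.0], 83)]
262 [([-9.0, -61.0, 7.0], 21), ([-3.0, -67.0, 10.0], 85), ([4.0, -67.0, 10.0], 86)]
266 [([-9.0, -64.0, 6.0], 23), ([-3.0, -72.0, 11.0], 84), ([4.0, -71.0, 11.0], 84)]
270 [([-8.0, -67.0, 6.0], 26), ([-3.0, -74.0, 11.0], 87), ([4.0, -73.0, 10.0], 85)]
274 [([-7.0, -81.0, 13.0], 24), ([-3.0, -74.0, 9.0], 120), ([4.0, -79.0, 12.0], 83)]
278 [([-7.0, -83.0, 13.0], 25), ([-3.0, -80.0, 11.0], 27), ([4.0, -80.0, 11.0], 23)]
282 [([-7.0, -85.0, 13.0], 31), ([-3.0, -83.0, 11.0], 24), ([4.0, -83.0, 12.0], 28)]
286 [([-7.0, -85.0, 11.0], 22), ([-3.0, -86.0, 12.0], 21), ([4.0, -86.0, 11.0], 19)]
```

Depth from both the wrist and side cameras puts the real fingertips about 41 mm short of the reported TCP along the tool axis. They are still above the block, which hasn't moved. I'll work from the measured tip, back off to the slot and go lower.

```bash
sed -i "s/p=np.array(s\['eef_pos'\]);R=np.array(s\['tool_rot'\])/R=np.array(s['tool_rot']);p=np.array(s['eef_pos'])-.041*R[:,1]/" to.py
python3 -m inch '[[[0.1,0,1],[0,0,0]],[[0.2,0,2],[0,0,0]],[[0.3,0,3],[0,0,0]],[[0.4,0,3.7],[0,0,0]],[[0.4,0,3.7],[0,0,0]]]' >/dev/null
python3 to.py -45 32 20
python3 -m inch '[[[0,0.7,0],[0,0,0]],[[0,1.4,0],[0,0,0]],[[0,2.1,0],[0,0,0]],[[0,2.5,0],[0,0,0]],[[0,2.5,0],[0,0,0]]]' >/dev/null
python3 to.py -45 32 20
```

```text
t 5.1333 clamp xy [-45.  36.] z 61.7 F clamp [-0.2  0.6] Fz -0.8 w 0.0033665158513826628
shift [-0.    4.17 -0.4 ] turn [-0.002  0.008 -0.   ]
t 5.55 clamp xy [-46.7  32.4] z 35.4 F clamp [-0.1  0.2] Fz 0.8 w -0.001621226944333351
shift [ 0.17  1.54 -0.04] turn [-0.     0.003 -0.002]
```

```bash

python3 -m inch '[[[0.1,0.5,0],[0,0,0]],[[0.1,1.0,0],[0,0,0]],[[0.1,1.5,0],[0,0,0]],[[0.1,1.5,0],[0,0,0]],[[0.1,1.5,0],[0,0,0]]]' >/dev/null
python3 to.py -50 -80 20
python3 - <<'E'
from h import *
cv2.imwrite('pics/w4.png',cv2.resize(grab('wrist')[0][120:300,150:360,::-1],(630,540)))
E
```

```text
t 5.9667 clamp xy [-44.8  32.7] z 21.5 F clamp [0.6 0.5] Fz -0.1 w -0.003986733599881647
shift [ -0.56   0.15 -11.27] turn [-0.     0.004 -0.001]
```

View pics/w4.png

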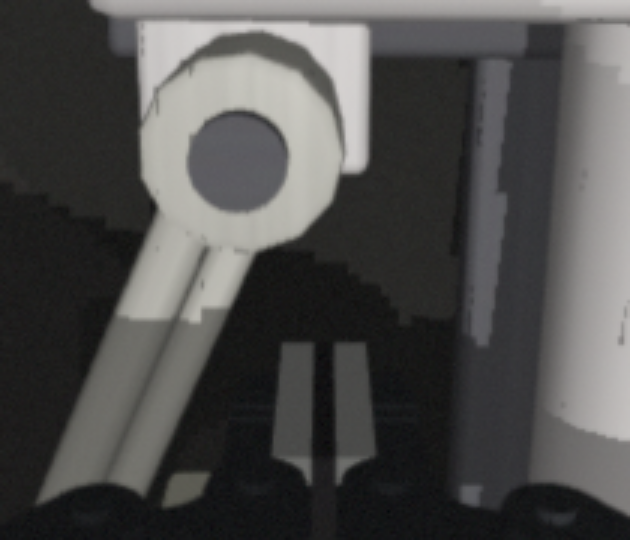

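Wrist view: the fingers now stand in the slot, with the lever and hub on the left, the bar on the right and the block behind them (lower left). No contact force. Pushing now.

```bash

python3 -m inch '[[[-0.2,0,-0.4],[0,0,0]],[[-0.4,0,-0.8],[0,0,0]],[[-0.6,0,-1.1],[0,0,0]],[[-0.6,0,-1.4],[0,0,0]],[[-0.6,0,-1.8],[0,0,0]]]' >/dev/null
python3 to.py
python3 -m inch '[[[0,0,-0.4],[0,0,0]],[[0,0,-0.8],[0,0,0]],[[0,0,-1.2],[0,0,0]],[[0,0,-1.6],[0,0,0]],[[0,0,-2.0],[0,0,0]]]' >/dev/null
python3 to.py -51 -80 20
cat > blk.py <<'E'
from h import *
O=np.array([.5985,-.1775]);th=.048
Rc=np.array([[np.cos(th),-np.sin(th)],[np.sin(th),np.cos(th)]])
for n in ['side','top']:
    p,d,c,T=grab(n);V=cloud(d,c,T)[d>0];q=(V[:,:2]-O)@Rc*1000;z=V[:,2]*1000
    m=(q[:,0]>-90)&(q[:,0]<-19)&(q[:,1]>-170)&(q[:,1]<25)&(z>46)&(z<53)
    r=q[m]
    if len(r): print(n,len(r),'blk top x',np.percentile(r[:,0],[2,98]).round(),'y',np.percentile(r[:,1],[2,98]).round(),'rect',cv2.minAreaRect(r.astype(np.float32)))
E
python3 blk.py
```

```text
t 6.4333 clamp xy [-50.6  14.6] z 22.0 F clamp [0.  0.8] Fz 0.8 w -0.0003875828827821977
t 6.85 clamp xy [-50.4  -5.7] z 21.9 F clamp [-0.8  0.8] Fz 0.6 w 0.0010533564342422022
shift [-0.09  0.19 -7.43] turn [-0.     0.004  0.   ]
side 49 blk top x [-89. -39.] y [-58.  18.] rect ((-61.30653381347656, -18.79267120361328), (49.34858703613281, 78.39213562011719), 5.758271217346191)
```

```bash

python3 -m inch '[[[0,0,-0.4],[0,0,0]],[[0,0,-0.8],[0,0,0]],[[0,0,-1.2],[0,0,0]],[[0,0,-1.6],[0,0,0]],[[0,0,-2.0],[0,0,0]]]' >/dev/null
python3 -m inch '[[[0,0,-0.4],[0,0,0]],[[0,0,-0.8],[0,0,0]],[[0,0,-1.2],[0,0,0]],[[0,0,-1.6],[0,0,0]],[[0,0,-2.0],[0,0,0]]]' >/dev/null
python3 to.py -51 -84 20
python3 - <<'E'
from h import *
b=grab('side')[0];a=grab('top')[0]
cv2.imwrite('pics/s5.png',np.hstack([cv2.resize(b[90:210,210:360],(400,320)),cv2.resize(a[150:270,250:400],(400,320))])[:,:,::-1])
E
```

```text
t 7.7833 clamp xy [-50.3 -45.7] z 21.9 F clamp [0.7 0.6] Fz -0.4 w -0.003339198200598939
shift [-0.08  0.19 -3.83] turn [-0.     0.004  0.   ]
```

View pics/s5.png

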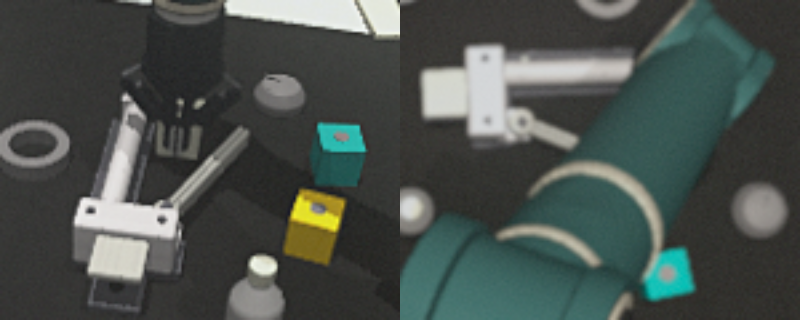

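Side view: the block, at about (178,140), is being pushed squarely ahead of the fingers. Continuing the last 4 cm.

```bash

python3 -m inch '[[[0,0,-0.4],[0,0,0]],[[0,0,-0.8],[0,0,0]],[[0,0,-1.2],[0,0,0]],[[0,0,-1.6],[0,0,0]],[[0,0,-2.0],[0,0,0]]]' >/dev/null
python3 -m inch '[[[0,0,-0.4],[0,0,0]],[[0,0,-0.8],[0,0,0]],[[0,0,-1.2],[0,0,0]],[[0,0,-1.6],[0,0,0]],[[0,0,-2.0],[0,0,0]]]' >/dev/null
python3 to.py
python3 -m inch '[[[0,0,0.3],[0,0,0]],[[0,0,0.8],[0,0,0]],[[0,0,1.2],[0,0,0]],[[0,-1,1.5],[0,0,0]],[[0,-2.5,1.5],[0,0,0]]]' >/dev/null
python3 -m inch '[[[0,-1.5,0],[0,0,0]],[[0,-3,0],[0,0,0]],[[0,-4.5,0],[0,0,0]],[[-1,-5,0],[0,0,0]],[[-3,-5,0],[0,0,0]]]' >/dev/null
python3 to.py -145 -35 95; sed -i 's/z>46)&(z<53)/z>43)\&(z<53)\&(q[:,1]<-85)/' blk.py; python3 blk.py
python3 - <<'E'
from h import *
p,d,c,T=grab('wrist');V=cloud(d,c,T)
print((V[d>0][:,2]>.06).sum())
E
```

```text
t 8.7167 clamp xy [-50.1 -85.7] z 21.9 F clamp [0.2 1.1] Fz 0.3 w -0.0008530715732098794
t 9.55 clamp xy [-77.6 -70.5] z 99.6 F clamp [ 0.  -0.2] Fz 0.5 w 0.0009853637791917942
shift [-6.72  0.41  3.6 ] turn [0.002 0.007 0.006]
side 160 blk top x [-72. -28.] y [-143.  -95.] rect ((-50.483177185058594, -119.07604217529297), (50.341552734375, 45.47678756713867), 89.68060302734375)
37852
```

```bash

python3 -m inch '[[[-2,0,1],[0,0,0]],[[-4,0,2],[0,0,0]],[[-6,0,3],[0,0,0]],[[-6.6,0,3.6],[0,0,0]],[[-6.6,0,3.6],[0,0,0]]]' >/dev/null
python3 to.py -145 -35 24
python3 -m inch '[[[0,2,0],[0,0,0]],[[0,4,0],[0,0,0]],[[0,5.5,0],[0,0,0]],[[0,6.5,0],[0,0,0]],[[0,7.3,0],[0,0,0]]]' >/dev/null
python3 to.py -128 -35 20
```

```text
t 10.1167 clamp xy [-147.3  -33.3] z 96.9 F clamp [0.3 1.2] Fz 0.5 w 0.0027474375064706433
shift [ 0.24  7.29 -0.18] turn [-0.002  0.004 -0.001]
t 10.5333 clamp xy [-145.3  -35. ] z 23.0 F clamp [ 0.2 -0.4] Fz 0.9 w 0.0004733890673562986
shift [ 1.73  0.3  -0.01] turn [0.    0.004 0.   ]
```

```bash

python3 -m inch '[[[0.5,0.1,0],[0,0,0]],[[1,0.2,0],[0,0,0]],[[1.5,0.2,0],[0,0,0]],[[2,0.2,0],[0,0,0]],[[2.5,0.2,0],[0,0,0]]]' >/dev/null
python3 to.py
python3 -m inch '[[[0.5,0,0],[0,0,0]],[[0.9,0,0],[0,0,0]],[[1.3,0,0],[0,0,0]],[[1.7,0,0],[0,0,0]],[[2.0,0,0],[0,0,0]]]' >/dev/null
python3 to.py
python3 -m inch '[[[0.3,0,0],[0,0,0]],[[0.6,0,0],[0,0,0]],[[0.9,0,0],[0,0,0]],[[1.2,0,0],[0,0,0]],[[1.5,0,0],[0,0,0]]]' >/dev/null
python3 to.py
```

```text
t 10.95 clamp xy [-122.3  -35. ] z 22.1 F clamp [-5.9 -1.7] Fz -0.2 w 0.00021028720992107477
t 11.3667 clamp xy [-103.3  -35.6] z 21.8 F clamp [-6.5 -3.5] Fz 0.2 w -0.0015795406408393269
t 11.7833 clamp xy [-89.3 -36.6] z 21.8 F clamp [-9.4 -5.3] Fz -1.1 w 0.002129510563316532
```

```bash

python3 -m inch '[[[0.2,0,0],[0,0,0]],[[0.4,0,0],[0,0,0]],[[0.6,0,0],[0,0,0]],[[0.8,0,0],[0,0,0]],[[1.0,0,0],[0,0,0]]]' >/dev/null
python3 to.py
python3 -m inch '[[[0.1,0,0],[0,0,0]],[[0.2,0,0],[0,0,0]],[[0.2,0,0],[0,0,0]],[[0.2,0,0],[0,0,0]],[[0.2,0,0],[0,0,0]]]' >/dev/null
python3 to.py
cat > lev.py <<'E'
from h import *
O=np.array([.5985,-.1775]);th=.048
Rc=np.array([[np.cos(th),-np.sin(th)],[np.sin(th),np.cos(th)]])
p,d,c,T=grab('wrist');V=cloud(d,c,T)[d>0];q=(V[:,:2]-O)@Rc*1000;z=V[:,2]*1000
for lo in range(-20,66,10):
    k=(abs(z-44)<4)&(q[:,0]>-100)&(q[:,0]<-33)&(q[:,1]>=lo)&(q[:,1]<lo+10)
    if k.sum()>10: print('lever y',lo,np.percentile(q[k,0],[3,97]).round(1))
E
python3 lev.py
```

```text
t 12.2 clamp xy [-79.7 -37.8] z 21.8 F clamp [-8.9 -7.8] Fz -0.7 w 0.0018183432186063759
t 12.6167 clamp xy [-77.8 -37.9] z 21.8 F clamp [-9.2 -7.3] Fz -1.8 w -0.00034723684650421276
lever y -20 [-63.3 -50.2]
lever y -10 [-63.2 -50.1]
lever y 0 [-62.9 -49.9]
lever y 10 [-62.8 -49.6]
lever y 20 [-62.6 -49.8]
lever y 30 [-62.4 -49.6]
lever y 40 [-62.4 -49.3]
lever y 50 [-62.3 -49.3]
lever y 60 [-62.1 -49. ]
```

```bash

for i in 1; do python3 -m inch '[[[0.05,0,0],[0,0,0]],[[0.1,0,0],[0,0,0]],[[0.1,0,0],[0,0,0]],[[0.1,0,0],[0,0,0]],[[0.1,0,0],[0,0,0]]]' >/dev/null; done
python3 to.py
python3 -m inch '[[[0.05,0,0],[0,0,0]],[[0.1,0,0],[0,0,0]],[[0.1,0,0],[0,0,0]],[[0.1,0,0],[0,0,0]],[[0.1,0,0],[0,0,0]]]' >/dev/null
python3 to.py; python3 lev.py | sed -n '1p;9p'
```

```text
t 13.0833 clamp xy [-76.8 -38. ] z 21.8 F clamp [-8.7 -7.7] Fz -1.3 w 0.0021219665882969314
t 13.5 clamp xy [-75.9 -38. ] z 21.8 F clamp [-9.6 -7.2] Fz -1.0 w -0.0016202139507432765
lever y -20 [-61.8 -48.6]
lever y 60 [-61.8 -48.7]
```

```bash

python3 -m inch '[[[0.05,0,0],[0,0,0]],[[0.1,0,0],[0,0,0]],[[0.1,0,0],[0,0,0]],[[0.1,0,0],[0,0,0]],[[0.1,0,0],[0,0,0]]]' >/dev/null
python3 to.py
python3 -m inch '[[[0.05,0,0],[0,0,0]],[[0.1,0,0],[0,0,0]],[[0.1,0,0],[0,0,0]],[[0.1,0,0],[0,0,0]],[[0.1,0,0],[0,0,0]]]' >/dev/null
python3 to.py; python3 lev.py | sed -n '1p;9p'
```

```text
t 13.9667 clamp xy [-75.8 -38. ] z 21.8 F clamp [-12.7  -7.8] Fz 1.9 w 0.003477261426513758
t 14.3833 clamp xy [-75.8 -38. ] z 21.7 F clamp [-14.   -7.6] Fz 4.3 w -0.005214879098072141
lever y -20 [-61.6 -48.6]
lever y 60 [-61.8 -48.8]
```

The TCP stopped moving while the force rose from 9 to 14 N, so the lever is on its stop. Final check.

```bash

python3 -m inch '[[[0,0,0],[0,0,0]],[[0,0,0],[0,0,0]],[[0,0,0],[0,0,0]],[[0,0,0],[0,0,0]],[[0,0,0],[0,0,0]]]' >/dev/null
python3 to.py; python3 blk.py
python3 - <<'E'
from h import *
a=grab('wrist')[0];b=grab('side')[0]
cv2.imwrite('pics/f.png',np.hstack([cv2.resize(b,(400,300)),cv2.resize(a,(400,300))])[:,:,::-1])
E
```

```text
t 14.85 clamp xy [-75.7 -38. ] z 21.7 F clamp [-14.4  -7.1] Fz 3.5 w -0.0028820950680848714
side 10 blk top x [-48. -32.] y [-118.  -97.] rect ((-39.01313781738281, -106.90863037109375), (6.212819576263428, 23.943389892578125), 37.26331329345703)
```

View pics/f.png

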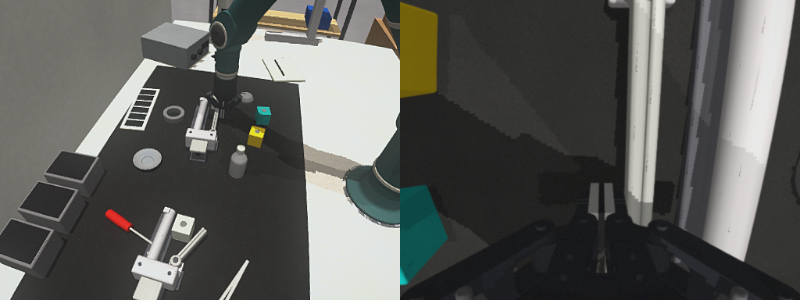

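Final view: the lever lies parallel to the bar against the finger back, the gap is empty, and the other objects look untouched. Handing in.

```bash
python3 -c "
from plant import robot;print(robot.sign_off())"
```

```text
the job is handed in; nothing more can be done
None
```

I pushed the white block out along the bench past the end of the long lever. I then pressed the lever to its stop with the back of the shut fingers and signed off at about 15 s while holding it there.

**Last checks**
- **Block:** measured just after the push, its centre was at y ≈ -119 mm in the clamp frame (limit -104), upright, with its top at the right height. In the final check the gripper hid most of it, so that second measurement was only partial.
- **Lever:** parallel to the bar within measuring error. It stopped moving while the force pressing it rose from about 9 to 14 N, which shows it is on its stop. The gap to the bar is clear.
- **Sideways force:** about 7 N of friction along the lever remained at the end.
- **Other objects:** the short-lever clamp, its block and the other items looked untouched in the last side view. I checked this by eye only.

**What disagreed:** the wrist and side cameras both put the real fingertips about 41 mm short of the reported TCP. Because of this, my first approach passed over the block without touching it. I allowed for the offset in everything after that.

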